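Tip the ball feet out of their lidded bin

ROBOT

A 7-joint arm with a two-finger parallel gripper is mounted at the origin on the work surface. World frame = base frame: x ahead of the robot, y to its left, z up, the work surface at z = 0. Lengths are in m, angles in degrees, forces in N, time in s.
With the tool pointing down it reaches from about 0.425 to 0.95 m from the base axis. Payload 4.7 kg.
Tool frame: the origin (TCP) lies at the very end of the fingers, on their centre line; the grasp point (between the pads) lies 19 mm behind it; z points along the fingers, y is the line along which they close (so a half turn about z gives the same grasp; the last joint's range is limited). The gripper opens to 87 mm and grips with 3 to 60 N. Pads are 19 mm wide; open, the fingers measure 117 mm over their backs; the gripper's body (75 mm by 190 mm) begins 51 mm behind the grasp point.
Start: joints at [-1.656, 26.849, -2.785, 87.806, 1.381, 65.374, -4.715], TCP at [0.675, 0, 0.223] pointing down, gripper open.
Joint ranges: [-148.3, 148.3], [-19.14, 114.17], [-79.39, 73.82], [5.75, 140.21], [-59.74, 239.74], [12.07, 113.84], [-152.46, 152.46]. Speed limits (degrees/s): [147.25, 147.25, 180, 180, 180, 180, 180].

INTERFACE

Orientations are given as a 3x3 rotation matrix whose columns are the frame's x, y, z axes.
In Python, from plant import robot gives the robot as it stands.
- The arm moves only by the tool arm_command, never from a script. Its argument "plan" is a list that holds one entry, the list of rows, each a list of 7 numbers: the turn, a rotation vector about the tool's x, y, z in degrees, then the shift along the tool's x, y, z in m, then the opening, from 0 (shut) to 1 (fully open). A call has 1 to 5 rows; each row is the pose to reach, as a shift and turn from the pose commanded when the call began, along the tool's axes at that moment; what a row does not reach only later rows make up. A row lasts 1/8 s, in which the tool goes at most 62.5 mm and 10.7 degrees, less where a joint would pass 70% of its speed; a pose out of reach is approached as far as the arm can. A call with a gripper value outside its range is refused whole. The fingers move at their own pace and stop on an object; "force" is the grip in N (left out, the last holds). Time passes only in rows, so rows that repeat a pose let the fingers close. It gives the time, the measured TCP pose, the force, the opening and the grip force at its end, in the units of the state.
- robot.state(): the state, without advancing time (a new reading comes with each control period).
- robot.get_image(name): name is "scene" or "side" or "wrist"; returns a dict with "pixels" (400x640x3 uint8, red, green, blue), "K" (3x3 intrinsics, pixels), "pose" (4x4, takes a point from camera to world coordinates). Camera axes: x right, y down, z forward; pixel columns grow to the right and rows downward; lengths in m; the calibration is good to about 2 mm. A picture is of the moment at which its call begins. There is no depth.
- robot.finish_job(): hands the job in; it is judged then, once.
The state is a dict: "clock": time; "joint_positions": joint angles; "qd": joint speeds; "effort": joint torques, N m; "tool_pos": TCP position; "tool_rot": TCP orientation; "force": force on the tool from outside, world axes, zero at the start; "torque": the same for the moment, N m; "opening": finger opening in m; "gripper_force": force on a finger pad.
Only numpy, scipy, OpenCV 4.12 (cv2) and the standard library are available. Lean on these libraries where they do the work, as an engineer would, in place of code of your own. Each camera call takes 0.05 s, during which the arm holds its last target. There are 200 camera calls.

TASK

Open the small lidded bin that stands on the rubber pad: swing its lid right back past its snap point until it stays fully open, and only then tip the bin over the wooden tray so that all four wooden ball feet end up in the tray. Then set the empty bin down upright in the middle of its rubber pad (do not drop it), lid still fully back, and let go. Do not push the other tools and pots about.

Things in the scene. Friction and masses are not known exactly. Their poses are not given: they have to be found in the camera images.
- bin: Loose grey plastic bin, 110 (x) x 60 (y) x 50 mm, 0.3 to 0.45 kg with lid, on the pad. Origin: centre of underside. Front (spout) at -x, roughly towards the robot's right (world -y); hinge at +x. Flat long sides, gripped across y (60 mm). Inside, floor from x = -15 to 52 mm, then a 41 degree ramp up to the front lip (38 mm high): balls roll out when the front is tipped 60 degrees or more.
- lid (a joint): Lid angle, rad: 0 shut, 3.2 fully back (stop; lid then level behind the bin, reaching 136 mm behind the hinge). Over-centre spring with damper: let go below about 1.8 it falls shut, beyond that it swings on to the stop within about 1 s and stays there even when the bin is tipped. Moved by under 0.1 N m.
- lid_tab (a point): Middle of the lid's tab: a tongue 26 mm long (bin x), 20 wide (y), 6 thick, out from the middle of the lid's front edge, beyond the bin's front, free underneath. Shut: 53 mm above the bin's underside, 68 mm in front of its origin, 123 mm from the hinge. Lid plate: 110 x 60 x 5 mm.
- lid_hinge (a point): On the hinge axis, at the middle of the bin's rear (+x) top edge, 55 mm behind the bin's origin and 50.5 mm above its underside; the axis is parallel to the bin's y.
- ball0_center (a point): Centre of wooden ball foot 1 of 4: a plain beech ball of 24 mm, 12 g, lying loose in the bin at the start.
- ball1_center (a point): Centre of wooden ball foot 2 of 4: a plain beech ball of 24 mm, 12 g, lying loose in the bin at the start.
- ball2_center (a point): Centre of wooden ball foot 3 of 4: a plain beech ball of 24 mm, 12 g, lying loose in the bin at the start.
- ball3_center (a point): Centre of wooden ball foot 4 of 4: a plain beech ball of 24 mm, 12 g, lying loose in the bin at the start.
- tray: Shallow plywood tray fixed to the bench, open on top, 160 (x) x 170 (y) x 35 mm (z), walls and floor 6 mm. Origin: centre of its underside.
- pad: Black rubber pad fixed to the bench, 150 (x) x 100 (y) x 5 mm. Origin: centre of its underside, at bench height. The bin stands on it.
- glue: Bystander: glue tin, 66 mm diameter, 115 mm tall, just beyond the tray's far (+x) side. Origin: centre of its underside.
- jar: Bystander: tack jar, 44 mm diameter, 60 mm tall, close beside the pad (its +y side, nearer the robot). Origin: centre of its underside.
- spool: Bystander: wooden twine spool, 40 mm diameter, 50 mm tall, close beside the pad (its -y side, farther away). Origin: centre of its underside.
- castor: Bystander: small furniture castor lying flat, about 66 x 44 x 30 mm. Origin: under its wheel's middle.
- pliers: Bystander: pliers with red grips lying flat, 180 x 72 x 16 mm. Origin: under the pivot.
- stapler: Bystander: steel hand stapler, 165 x 28 x 85 mm tall. Origin: centre of its underside.
Mind the look-alikes: they are no part of the job. There is more than one size of the bin; the one meant has the size given above.

How it is judged:
By the outcome, as a careful person would: the job done as asked, in the order asked, and still so for the second after the job is handed in, with the robot touching nothing.
It also fails if it takes over 72 s, if anything falls off the work surface, if the arm or the gripper's body presses on something with over 40 N, if the wrist force passes 120 N, or if a joint passes its speed limit or range.

## Working session

There is one attempt and no reset: what is moved stays moved. The work goes in short steps, Python scripts to look and compute and a tool call to move; the robot and the scene stay as the last step left them, time stands still between calls to the robot, and variables do not carry over. Pictures are saved under pics/ and viewed, at most 10 in all, crops included, and the job is handed in when it is done.

Besides the shell and the picture viewer there is one more tool, called after "Request:" as name([rows], argument=value, ...), one row to a line, values as JSON. arm_command: Moves the arm, as the interface text tells. Its arguments: {"type":"object","properties":{"plan":{"type":"array","items":{"type":"array","items":{"type":"array","items":{"type":"number"}}}},"force":{"type":"number"}},"required":["plan"]}

```bash
mkdir -p pics; ls; python3 - <<'E'
from plant import robot
import cv2,numpy as np
for n in("scene","side"):
    d=robot.get_image(n);cv2.imwrite(f"pics/{n}0.png",d["pixels"][:,:,::-1]);np.savez(f"{n}0.npz",**d)
    print(n,d["K"].round(1).tolist(),d["pose"].round(3).tolist())
print(robot.state())
E
```

```text
pics
scene [[447.1, 0.0, 314.7], [0.0, 447.1, 197.0], [0.0, 0.0, 1.0]] [[0.889, 0.332, -0.315, 0.949], [0.458, -0.647, 0.61, -0.764], [-0.001, -0.686, -0.727, 1.015], [0.0, 0.0, 0.0, 1.0]]
side [[443.1, 0.0, 317.0], [0.0, 443.1, 202.8], [0.0, 0.0, 1.0]] [[-0.84, -0.401, 0.365, -0.001], [-0.542, 0.604, -0.584, 0.894], [0.014, -0.688, -0.725, 1.183], [0.0, 0.0, 0.0, 1.0]]
{'clock': 0.1, 'joint_positions': array([-1.65600457, 26.89148774, -2.78482963, 87.86728434,  1.38252927,
       65.37512884, -4.71507671]), 'qd': array([-0.07166325, -0.11144333, -0.03690377, -0.16677622,  0.02915976,
        0.05796139, -0.01595794]), 'effort': array([ 1.65191257e-03, -5.09170032e+01, -8.03893874e-02, -2.36828882e+01,
       -6.13215147e-02,  3.44494684e-02,  3.39676899e-05]), 'tool_pos': array([6.74457157e-01, 1.21555714e-05, 2.21615505e-01]), 'tool_rot': array([[-5.90518096e-05,  9.99998470e-01, -1.74826632e-03],
       [ 9.99999995e-01,  5.89045045e-05, -8.43091869e-05],
       [-8.42060771e-05, -1.74827129e-03, -9.99998468e-01]]), 'force': array([ 0.66420325,  0.93451515, -0.33199222]), 'torque': array([ 0.05891514,  0.01912935, -0.02317869]), 'gripper_force': 0.0, 'opening': 0.08712623628083033}
```

View pics/scene0.png

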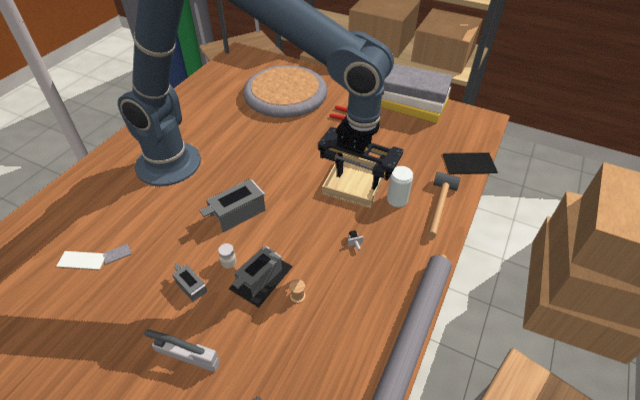

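View pics/side0.png

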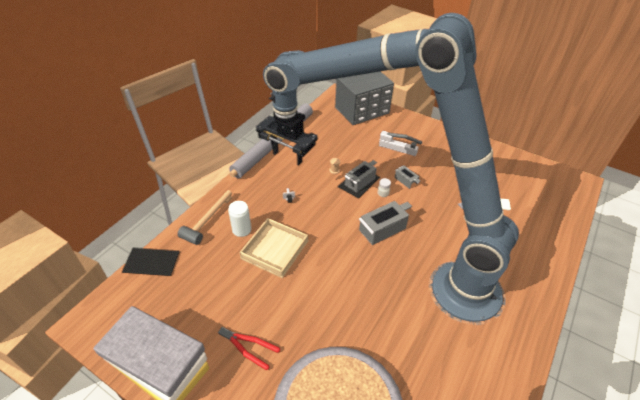

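Scene view: there are three bins. One is large at (236,205) on bare wood, one is tiny at (189,282), and one is mid-sized at (260,272) on a black pad with the jar at (227,256) and the spool at (298,292). The mid-sized one fits the description; I'll confirm it in an enlarged crop. The second black mat at (470,163) is empty, so it is a decoy. The tray is at (352,183) in the scene view and (275,247) in the side view.

```bash
cat > h.py <<'E'
import numpy as np,cv2
def ray(d,uv):
    r=np.linalg.inv(d["K"])@np.array([*uv,1.]); P=d["pose"]; return P[:3,3],P[:3,:3]@r
def plane(d,uv,z):
    o,r=ray(d,uv); return o+r*(z-o[2])/r[2]
def proj(d,p):
    P=d["pose"]; c=d["K"]@(P[:3,:3].T@(np.asarray(p)-P[:3,3])); return c[:2]/c[2]
def tri(d1,a,d2,b):
    A=[];B=[]
    for d,u in((d1,a),(d2,b)):
        o,r=ray(d,u);r=r/np.linalg.norm(r);M=np.eye(3)-np.outer(r,r);A.append(M);B.append(M@o)
    return np.linalg.lstsq(np.vstack(A),np.hstack(B),rcond=None)[0]
E
python3 - <<'E'
import numpy as np,cv2
from h import *
s=dict(np.load("scene0.npz"));t=dict(np.load("side0.npz"))
a=s["pixels"][235:310,170:310];b=t["pixels"][145:205,320:430]
a=cv2.resize(a,None,fx=5.5,fy=5.5,interpolation=2)[:412];b=cv2.resize(b,None,fx=7,fy=7,interpolation=2)
cv2.imwrite("pics/cropa.png",a[:,:,::-1]);cv2.imwrite("pics/cropb.png",b[:,:,::-1]);print(a.shape,b.shape)
E
```

```text
(412, 770, 3) (420, 770, 3)
```

View pics/cropa.png

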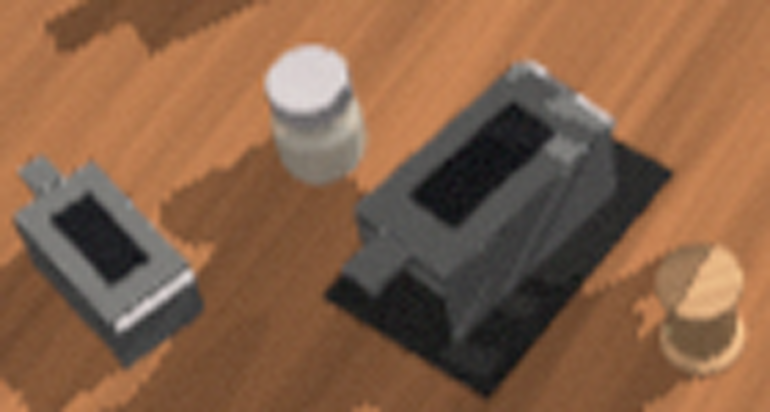

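View pics/cropb.png

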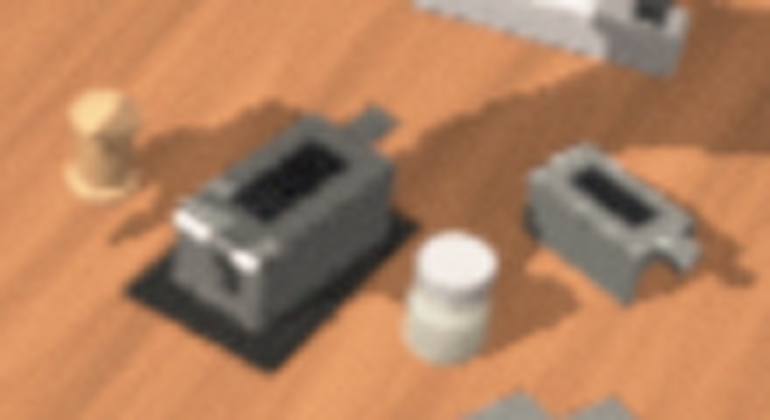

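The crops confirm it. The mid-sized bin stands on the pad, with its tab at about (235,284) in the scene view pointing left-down and its white hinge at the far end. Next I'll measure it.

```bash
python3 - <<'E'
from h import *
np.set_printoptions(precision=4,suppress=True)
s=dict(np.load("scene0.npz"));t=dict(np.load("side0.npz"))
ca=lambda x,y:((x+.5)/5.5+169.5,(y+.5)/5.5+234.5)
cb=lambda x,y:((x+.5)/7+319.5,(y+.5)/7+144.5)
print("pad scene front-left, front-right, rear-right");A=[plane(s,ca(*p),.005) for p in((325,292),(488,397),(672,172))];print(np.array(A))
print("pad side rear-R,rear-L,front-L");B=[plane(t,cb(*p),.005) for p in((127,292),(270,373),(418,228))];print(np.array(B))
print("lid scene FL RL RR FR");print(np.array([plane(s,ca(*p),.058) for p in((357,212),(515,65),(612,122),(445,275))]))
print("tab scene end",np.array([plane(s,ca(*p),.06) for p in((342,270),(375,295))]))
print("lid side RR RL FL, tabend ",np.array([plane(t,cb(*p),.058) for p in((178,215),(258,265),(392,163),(375,105),(400,122))]))
# tray by color mask: contour in scene & side
for n,d,(x0,y0,x1,y1) in(("scene",s,(318,150,395,210)),("side",t,(235,215,315,280))):
    im=cv2.cvtColor(d["pixels"],cv2.COLOR_RGB2HSV)[y0:y1,x0:x1]
    print(n,im[35,40],im[2,2]); m=((im[...,0]>17)&(im[...,0]<32)&(im[...,1]>50)&(im[...,2]>100)).astype(np.uint8)
    c=max(cv2.findContours(m,0,2)[0],key=cv2.contourArea);h=cv2.approxPolyDP(cv2.convexHull(c),3,True)[:,0]+[x0,y0]
    for p in h: print(p,plane(d,p,.035),plane(d,p,0))
# glue / jar / spool tops
print("jar",plane(s,ca(308,78),.06),plane(t,cb(457,260),.06));print("spool",plane(s,ca(700,278),.05),plane(t,cb(103,112),.05));print("glue",plane(s,(401,173),.115),plane(t,(239,208),.115))
E
```

```text
pad scene front-left, front-right, rear-right
[[ 0.4614 -0.3084  0.005 ]
 [ 0.5598 -0.3203  0.005 ]
 [ 0.5743 -0.1735  0.005 ]]
pad side rear-R,rear-L,front-L
[[ 0.5731 -0.1715  0.005 ]
 [ 0.4782 -0.1608  0.005 ]
 [ 0.4644 -0.3049  0.005 ]]
lid scene FL RL RR FR
[[ 0.4756 -0.2903  0.058 ]
 [ 0.4958 -0.185   0.058 ]
 [ 0.5546 -0.1927  0.058 ]
 [ 0.5301 -0.3002  0.058 ]]
tab scene end [[ 0.4882 -0.3202  0.06  ]
 [ 0.5087 -0.3242  0.06  ]]
lid side RR RL FL, tabend  [[ 0.5548 -0.1889  0.058 ]
 [ 0.5004 -0.179   0.058 ]
 [ 0.4789 -0.2891  0.058 ]
 [ 0.5091 -0.3265  0.058 ]
 [ 0.4909 -0.3215  0.058 ]]
scene [ 21  86 239] [ 12 154  81]
[334 165] [0.5154 0.213  0.035 ] [0.4999 0.2479 0.    ]
[344 162] [0.5381 0.2409 0.035 ] [0.5235 0.2767 0.    ]
[372 174] [0.6406 0.2301 0.035 ] [0.6296 0.2656 0.    ]
[377 190] [0.681  0.1713 0.035 ] [0.6715 0.2047 0.    ]
[368 206] [0.682  0.0976 0.035 ] [0.6724 0.1283 0.    ]
[332 194] [0.566  0.0932 0.035 ] [0.5523 0.1238 0.    ]
[327 178] [0.5218 0.1486 0.035 ] [0.5066 0.1812 0.    ]
side [ 24  61 253] [ 30  12 227]
[269 219] [0.6729 0.1254 0.035 ] [0.6935 0.1019 0.    ]
[306 235] [0.527  0.1142 0.035 ] [0.543  0.0904 0.    ]
[284 273] [0.4993 0.2783 0.035 ] [0.5146 0.2595 0.    ]
[247 261] [0.6238 0.3057 0.035 ] [0.6429 0.2877 0.    ]
[240 252] [0.6651 0.2903 0.035 ] [0.6854 0.2718 0.    ]
jar [ 0.4122 -0.2384  0.06  ] [ 0.4143 -0.2384  0.06  ]
spool [ 0.6306 -0.2446  0.05  ] [ 0.6357 -0.2459  0.05  ]
glue [0.7393 0.1915 0.115 ] [0.7369 0.1947 0.115 ]
```

Measured bin: origin about (0.515,-0.242), yaw 78.7°. The pad centre is about (0.518,-0.240) with yaw 84.4°. The tray centre is about (0.588,0.203). I'll pinch the tab lightly from the sides and carry it along its arc. First move: go above the tab.

Request:
arm_command([
  [[0,0,2,-0.05,-0.028,0.01,0.5],[0,0,5,-0.105,-0.059,0.025,0.5],[0,0,7,-0.16,-0.09,0.04,0.5],[0,0,10,-0.215,-0.12,0.055,0.5],[0,0,11.3,-0.265,-0.148,0.07,0.5]],
], force=4)

```text
clock: 0.72
tool_pos: [0.5274, -0.2636, 0.1529]
tool_rot: [[0.197, 0.98, 0.0], [0.98, -0.197, -0.0], [-0.0, 0.0, -1.0]]
force: [0.6, -1.2, 0.1]
opening: 0.0471
gripper_force: 0.0
```

```bash
cat >> h.py <<'E'
from scipy.spatial.transform import Rotation as Ro
def yawR(b,tilt=0):  # tool down, tool x along bin x (yaw b deg), then turned about tool y
    e=np.array([np.cos(np.radians(b)),np.sin(np.radians(b)),0]);z=np.array([0,0,-1.])
    return np.c_[e,np.cross(z,e),z]@Ro.from_euler('y',tilt,degrees=True).as_matrix()
def move(st,p,R):
    T=st["tool_rot"];print("turn",Ro.from_matrix(T.T@R).as_rotvec(degrees=True).round(2),"shift",(T.T@(np.asarray(p)-st["tool_pos"])).round(4))
E
python3 - <<'E'
from h import *
from plant import robot
st=robot.state();print(dir(robot)[-8:],st["tool_pos"],st["clock"])
move(st,[.5015,-.311,.15],yawR(78.7));move(st,[.5015,-.311,.051],yawR(78.7))
E
```

```text
['__setattr__', '__sizeof__', '__str__', '__subclasshook__', '__weakref__', 'finish_job', 'get_image', 'state'] [ 0.52740037 -0.26359173  0.15285498] 0.725
turn [ 0.01  0.   -0.04] shift [-0.0516 -0.0161  0.0029]
turn [ 0.01  0.   -0.04] shift [-0.0516 -0.0161  0.1019]
```

Request:
arm_command([
  [[0,0,0,-0.026,-0.008,0.01,0.5],[0,0,0,-0.052,-0.016,0.03,0.5],[0,0,0,-0.052,-0.016,0.03,0.5]],
])

```text
clock: 1.1
tool_pos: [0.4999, -0.3116, 0.1216]
tool_rot: [[0.201, 0.98, -0.004], [0.98, -0.201, 0.001], [0.0, -0.004, -1.0]]
force: [0.3, 1.1, 0.2]
opening: 0.0437
gripper_force: 0.0
```

```bash
python3 - <<'E'
from h import *
from plant import robot
d=robot.get_image("wrist");np.savez("w1.npz",**d);cv2.imwrite("pics/w1.png",d["pixels"][:,:,::-1])
st=robot.state();print(st["tool_pos"],d["pose"].round(3).tolist(),proj(d,[.5015,-.311,.061]),proj(d,[.526,-.188,.0585]))
E
```

```text
[ 0.50190257 -0.31004805  0.12267262] [[0.98, -0.19, -0.065, 0.517], [-0.201, -0.934, -0.296, -0.229], [-0.005, 0.303, -0.953, 0.283], [0.0, 0.0, 0.0, 1.0]] [322.92902308 215.3920239 ] [322.28717882  26.89041986]
```

View pics/w1.png

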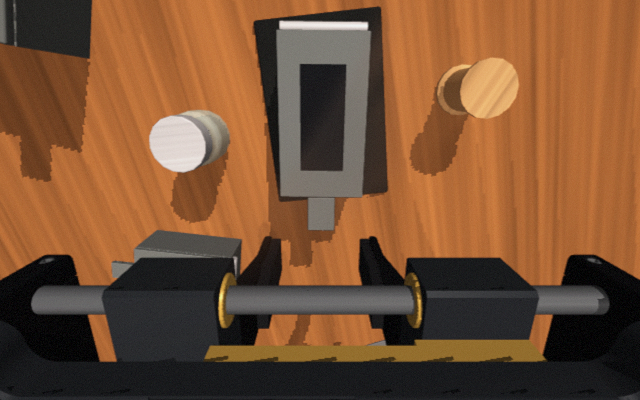

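The wrist view shows the tab centred at (321,214), where I predicted (323,215), and the hinge at (322,26) as predicted. Descending and pinching.

Request:
arm_command([
  [[0,0,0,-0.001,0,0.035,0.5],[0,0,0,-0.001,0,0.072,0.5],[0,0,0,-0.001,0,0.072,0.2],[0,0,0,-0.001,0,0.072,0.1],[0,0,0,-0.001,0,0.072,0.1]],
], force=4)

```text
clock: 1.78
tool_pos: [0.5035, -0.3109, 0.0531]
tool_rot: [[0.195, 0.981, 0.002], [0.981, -0.195, -0.001], [-0.0, 0.002, -1.0]]
force: [-1.3, 0.4, 0.6]
opening: 0.0211
gripper_force: 0.4
```

Request:
arm_command([
  [[0,0,0,0,0,0,0.1],[0,0,0,0,0,0,0.1]],
])

```text
clock: 2.02
tool_pos: [0.5034, -0.311, 0.0527]
tool_rot: [[0.196, 0.981, 0.002], [0.981, -0.196, -0.001], [-0.0, 0.002, -1.0]]
force: [-0.8, 1.5, 5.0]
opening: 0.0198
gripper_force: 4.0
```

Request:
arm_command([
  [[0,0,0,0.0016,0,-0.0174,0.1],[0,0,0,0.0055,0,-0.0344,0.1],[0,0,0,0.0118,0,-0.0506,0.1],[0,0,0,0.0203,0,-0.0659,0.1],[0,0,0,0.0308,0,-0.0798,0.1]],
])

```text
clock: 2.65
tool_pos: [0.5087, -0.2804, 0.1326]
tool_rot: [[0.196, 0.981, 0.001], [0.981, -0.196, -0.001], [-0.001, 0.001, -1.0]]
force: [-0.9, 0.4, -0.6]
opening: 0.0198
gripper_force: 4.0
```

```bash
python3 - <<'E'
from h import *
from plant import robot
s=robot.get_image("scene")["pixels"][200:320,170:330];t=robot.get_image("side")["pixels"][110:230,300:460]
im=np.hstack([cv2.resize(i,None,fx=2.5,fy=2.5,interpolation=2) for i in(s,t)]);cv2.imwrite("pics/l1.png",im[:,:,::-1])
st=robot.state();print(st["tool_pos"],st["force"],st["opening"],st["gripper_force"])
E
```

```text
[ 0.51001803 -0.27971163  0.13331267] [-2.08844576 -1.19615834  0.30240254] 0.019987246352904615 4.020848125219345
```

View pics/l1.png

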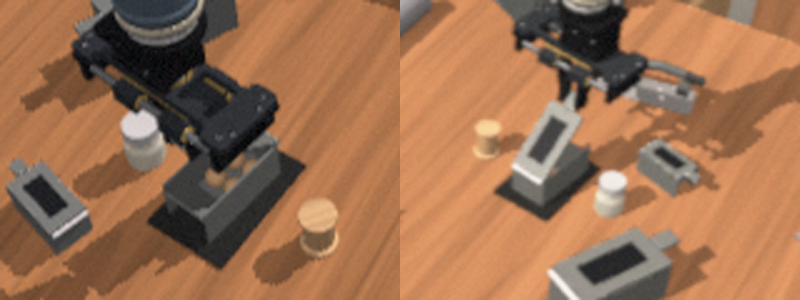

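The lid is pinched and up at about 40°, with balls visible in the bin around (228,170) in the left half. The bin is still on its pad, so I'll continue along the arc.

Request:
arm_command([
  [[0,0,0,0.0124,0,-0.0123,0.1],[0,0,0,0.0263,0,-0.0228,0.1],[0,0,0,0.0416,0,-0.0312,0.1],[0,0,0,0.0579,0,-0.0374,0.1],[0,0,0,0.0749,0,-0.0413,0.1]],
])

```text
clock: 3.38
tool_pos: [0.5237, -0.2058, 0.1732]
tool_rot: [[0.196, 0.981, 0.001], [0.981, -0.196, 0.0], [0.0, 0.001, -1.0]]
force: [-1.7, -0.4, 0.8]
opening: 0.0201
gripper_force: 4.0
```

Request:
arm_command([
  [[0,0,0,0.0173,0,-0.0015,0.1],[0,0,0,0.0347,0,-0.0005,0.1],[0,0,0,0.0519,0,0.0028,0.1],[0,0,0,0.0683,0,0.0085,0.1],[0,0,0,0.0839,0,0.0165,0.1]],
])

```text
clock: 4.0
tool_pos: [0.54, -0.1232, 0.1554]
tool_rot: [[0.195, 0.981, 0.0], [0.981, -0.195, 0.001], [0.001, -0.0, -1.0]]
force: [-1.2, 1.2, 2.5]
opening: 0.0201
gripper_force: 4.0
```

Request:
arm_command([
  [[0,0,0,0,0,0,0.1],[0,0,0,0,0,0,0.6],[0,0,0,0,0,0,1],[0,0,0,0,0,-0.03,1],[0,0,0,0,0,-0.06,1]],
])

```text
clock: 4.62
tool_pos: [0.5393, -0.1261, 0.2164]
tool_rot: [[0.198, 0.98, -0.001], [0.98, -0.198, -0.0], [-0.001, -0.001, -1.0]]
force: [-0.3, -0.0, 0.5]
opening: 0.0519
gripper_force: 0.0
```

Request:
arm_command([
  [[0,0,0,-0.02,0,-0.03,1],[0,0,0,-0.045,0,-0.03,1],[0,0,0,-0.07,0,-0.03,1],[0,0,0,-0.1,0,-0.03,1],[0,0,0,-0.1,0,-0.03,1]],
])

```text
clock: 5.25
tool_pos: [0.5188, -0.2269, 0.246]
tool_rot: [[0.202, 0.979, -0.0], [0.979, -0.202, -0.002], [-0.002, 0.0, -1.0]]
force: [-0.2, 0.3, -0.3]
opening: 0.0864
gripper_force: 0.0
```

```bash
python3 - <<'E'
from h import *
from plant import robot
ds=robot.get_image("scene");dt=robot.get_image("side");np.savez("s2.npz",**ds);np.savez("t2.npz",**dt)
s=ds["pixels"][200:320,170:330];t=dt["pixels"][110:230,300:460]
w=robot.get_image("wrist");np.savez("w2.npz",**w)
im=np.hstack([cv2.resize(i,None,fx=2.5,fy=2.5,interpolation=2) for i in(s,t)])
k=np.zeros((260,800,3),np.uint8);k[:250,:400]=cv2.resize(w["pixels"],(400,250));k[:,400:]=cv2.resize(dt["pixels"][205:290,230:330],(400,260))
cv2.imwrite("pics/l2.png",np.vstack([im,k])[:,:,::-1])
st=robot.state();print(st["tool_pos"],st["force"],st["opening"],st["clock"])
E
```

```text
[ 0.52024902 -0.22239898  0.24593732] [0.48565005 1.21076256 0.03963213] 0.08691838950793665 5.4
```

View pics/l2.png

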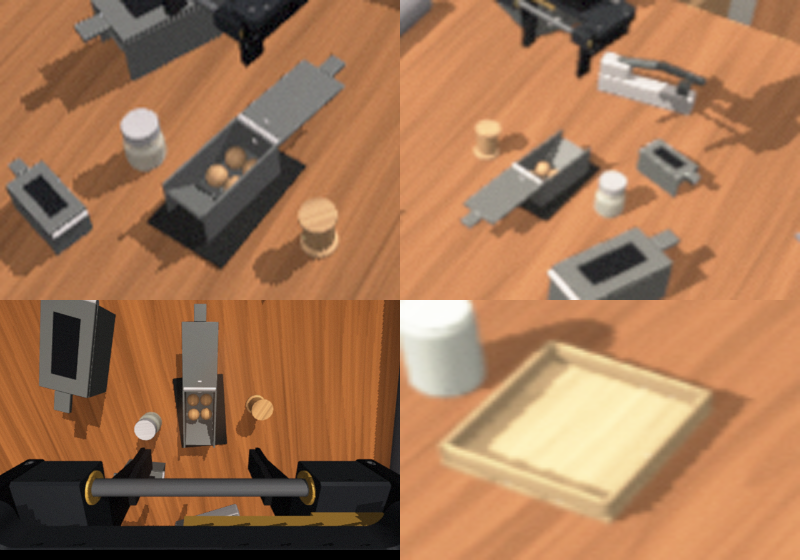

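The lid is fully back and level, with the tab at wrist (320,19), the hinge at (320,141) and the bin front at about (318,229). All four balls are in the bin, and the tray is clearly visible in the side view. Re-measuring the bin and tray.

```bash
python3 - <<'E'
from h import *
from plant import robot
np.set_printoptions(precision=4,suppress=True)
w=dict(np.load("w2.npz"));t=dict(np.load("t2.npz"))
print("tab",plane(w,(320,19),.058),"hinge",plane(w,(320,141),.0585),"front",plane(w,(318,229),.045))
C=np.array([plane(t,p,.035) for p in((240.5,253),(268,219),(308,235),(283,271))]);print(C,C.mean(0))
st=robot.state();e=np.array([.196,.981,0]);g=np.array([.5153,-.242,0])+.018*e
move(st,[g[0],g[1],.12],yawR(78.7));move(st,[g[0],g[1],.017],yawR(78.7))
E
```

```text
tab [ 0.5505 -0.0694  0.058 ] hinge [ 0.5273 -0.1845  0.0585] front [ 0.5034 -0.2904  0.045 ]
[[0.6612 0.2925 0.035 ]
 [0.6758 0.1273 0.035 ]
 [0.5214 0.1105 0.035 ]
 [0.5063 0.2739 0.035 ]] [0.5912 0.2011 0.035 ]
turn [ 0.   -0.03  0.02] shift [-0.0023 -0.001   0.1259]
turn [ 0.   -0.03  0.02] shift [-0.0023 -0.001   0.2289]
```

Request:
arm_command([
  [[0,0,0,-0.002,-0.001,0.055,1],[0,0,0,-0.002,-0.001,0.11,1],[0,0,0,-0.002,-0.001,0.16,1],[0,0,0,-0.002,-0.001,0.2,1],[0,0,0,-0.002,-0.001,0.229,1]],
])

```text
clock: 6.02
tool_pos: [0.5186, -0.223, 0.0151]
tool_rot: [[0.194, 0.981, -0.001], [0.981, -0.194, 0.001], [0.001, -0.002, -1.0]]
force: [-0.5, -0.1, -0.3]
opening: 0.0865
gripper_force: 0.0
```

Request:
arm_command([
  [[0,0,0,0,0,0,0.75],[0,0,0,0,0,0,0.6],[0,0,0,0,0,0,0.5],[0,0,0,0,0,0,0.5],[0,0,0,0,0,0,0.5]],
], force=40)

```text
clock: 6.65
tool_pos: [0.5192, -0.2249, 0.0184]
tool_rot: [[0.196, 0.981, 0.001], [0.981, -0.196, -0.0], [0.0, 0.001, -1.0]]
force: [-1.6, -0.1, 7.1]
opening: 0.0596
gripper_force: 40.0
```

Gripped at 59.6 mm. Lifting and carrying it level to the tray.

Request:
arm_command([
  [[0,0,0,0,0,-0.02,0.5],[0,0,0,0,0,-0.06,0.5],[0,0,0,0,0,-0.11,0.5],[0,0,0,0,0,-0.15,0.5],[0,0,0,0,0,-0.17,0.5]],
], force=50)

```text
clock: 7.28
tool_pos: [0.5192, -0.225, 0.1894]
tool_rot: [[0.196, 0.981, 0.003], [0.981, -0.196, -0.001], [-0.0, 0.003, -1.0]]
force: [0.1, 0.1, -4.6]
opening: 0.0595
gripper_force: 50.0
```

Request:
arm_command([
  [[0,0,0,0.03,-0.002,0,0.5],[0,0,0,0.08,-0.005,0,0.5],[0,0,0,0.135,-0.01,0,0.5],[0,0,0,0.19,-0.015,0,0.5],[0,0,0,0.245,-0.02,0,0.5]],
])

```text
clock: 7.9
tool_pos: [0.5465, 0.0209, 0.1867]
tool_rot: [[0.196, 0.981, -0.0], [0.981, -0.196, -0.0], [-0.0, -0.0, -1.0]]
force: [0.4, 0.1, -3.4]
opening: 0.0595
gripper_force: 50.0
```

Request:
arm_command([
  [[0,0,0,0.055,0,0,0.5],[0,0,0,0.11,-0.005,0,0.5],[0,0,0,0.165,-0.01,0,0.5],[0,0,0,0.215,-0.012,0.01,0.5],[0,0,0,0.25,-0.013,0.025,0.5]],
])

```text
clock: 8.52
tool_pos: [0.5828, 0.2701, 0.1616]
tool_rot: [[0.193, 0.981, 0.0], [0.981, -0.193, 0.001], [0.001, -0.0, -1.0]]
force: [0.1, -0.6, -3.0]
opening: 0.0596
gripper_force: 50.0
```

```bash
python3 - <<'E'
from h import *
from plant import robot
st=robot.state();print(st["tool_pos"],st["joint_positions"],st["force"],st["torque"],st["opening"])
for a in (0,25,50,75): move(st,[.585,.273,.155],yawR(78.7,a))
E
```

```text
[0.58278718 0.27011386 0.16163113] [-23.96022901  27.08023271  -6.41871425  96.07284431   3.41282436
  56.99818141 -42.69197963] [ 0.05627963 -0.62650579 -2.99058465] [-0.12330809  0.00298118  0.00364253] 0.0595970294421565
turn [-0.01 -0.07  0.15] shift [0.0033 0.0016 0.0066]
turn [-0.04 24.93  0.14] shift [0.0033 0.0016 0.0066]
turn [-0.07 49.93  0.13] shift [0.0033 0.0016 0.0066]
turn [-0.1  74.93  0.12] shift [0.0033 0.0016 0.0066]
```

Joint 1's sign shows that the roll axes point back toward the base, so the tilt direction matters for joint 5's range. Before tilting I'll fit a quick kinematic model from two states and check reach.

```bash
cat > kin.py <<'E'
from h import *
from scipy.optimize import least_squares
E=lambda a,x:Ro.from_euler(a,x,degrees=True).as_matrix()
def fk(q,L,s=-1):
    R=np.eye(3);p=np.zeros(3);k=0
    for i,(ax,l) in enumerate(zip("zyzyzyz",(L[0],0,L[1],0,L[2],0,L[3]))):
        R=R@E(ax,(s if ax=="z" else 1)*q[i]);p=p+R@[0,0,l]
    return p,R
lo=np.array([-148.3,-19.14,-79.39,5.75,-59.74,12.07,-152.46]);hi=np.array([148.3,114.17,73.82,140.21,239.74,113.84,152.46])
def ik(p,R,q0,L,C,w=.0):
    f=lambda q:(lambda P,T:np.r_[(P-p)*20,(Ro.from_matrix((T@C).T@R)).as_rotvec()*3,w*(q-q0)/100])(*fk(q,L))
    r=least_squares(f,np.clip(q0,lo+.5,hi-.5),bounds=(lo,hi));P,T=fk(r.x,L);return r.x,np.linalg.norm(P-p),np.degrees(np.linalg.norm(Ro.from_matrix((T@C).T@R).as_rotvec()))
E
python3 - <<'E'
from kin import *
from plant import robot
np.set_printoptions(precision=3,suppress=True)
st=robot.state()
D=[(np.array([-1.656,26.849,-2.785,87.806,1.381,65.374,-4.715]),np.array([.675,0,.223]),np.array([[0,1,0],[1,0,0],[0,0,-1.]])),(st["joint_positions"],st["tool_pos"],st["tool_rot"])]
for s in(1,-1):
    f=lambda L:np.hstack([fk(q,L,s)[0]-p for q,p,_ in D])
    r=least_squares(f,[.3,.4,.4,.2]);print(s,r.x,r.fun*1000)
    for q,p,R in D: print(Ro.from_matrix(fk(q,r.x,s)[1].T@R).as_rotvec(degrees=True))
    if s==-1:np.save("L.npy",r.x)
E
```

```text
1 [-486.309    1.165    0.217 -485.567] [ 10.107 -11.276 -15.625 -11.382  -0.288  15.625]
[ 0.002  0.005 89.998]
[ -0.114   0.114 112.307]
-1 [-23.614   0.907   0.293 -23.139] [ -1.428  32.808 -11.164   1.094  -1.182  11.164]
[ 0.005  0.002 90.002]
[ 0. -0. 90.]
```

The sign convention is confirmed, but I need tilted poses to fit the lengths. A 25° tilt is well below ball release, so it is safe for this.

Request:
arm_command([
  [[0,5,0,0,0,0,0.5],[0,12,0,0,0,0,0.5],[0,20,0,0,0,0,0.5],[0,25,0,0,0,0,0.5],[0,25,0,0,0,0,0.5]],
])

```text
clock: 9.15
tool_pos: [0.5829, 0.2635, 0.1603]
tool_rot: [[0.183, 0.98, 0.082], [0.889, -0.2, 0.412], [0.42, -0.003, -0.908]]
force: [-0.3, -0.1, -3.8]
opening: 0.0598
gripper_force: 50.0
```

```bash
python3 - <<'E'
from kin import *
from plant import robot
np.set_printoptions(precision=3,suppress=True)
st=robot.state();print(st["joint_positions"],st["tool_pos"],st["tool_rot"][:,2])
Q=[[-1.656,26.849,-2.785,87.806,1.381,65.374,-4.715],[-23.96022901,27.08023271,-6.41871425,96.07284431,3.41282436,56.99818141,-42.69197963],st["joint_positions"]]
P=[[.675,0,.223],[.58278718,.27011386,.16163113],st["tool_pos"]]
np.savez("D.npz",Q=Q,P=P)
C=E('z',90)
for q in Q[2:]: print(Ro.from_matrix((fk(q,[0]*4)[1]@C).T@st["tool_rot"]).as_rotvec(degrees=True))
# linear: p = sum over frames of R_i @ v_i ; v_i with x,z offsets
def A(q):
    R=np.eye(3);cols=[np.c_[[0,0,1.]]]
    for i,ax in enumerate("zyzyzyz"):
        R=R@E(ax,(-1 if ax=="z" else 1)*q[i])
        if i==2: cols+= [R[:,[2]],R[:,[0]]]
        if i==4: cols+= [R[:,[2]],R[:,[0]]]
        if i==3: cols+= [R[:,[0]]]
        if i==5: cols+= [R[:,[0]]]
        if i==6: cols+= [R[:,[2]]]
    return np.hstack(cols)
M=np.vstack([A(q) for q in Q]);b=np.hstack(P)
for keep,n in(([0,1,3,7],"plain"),([0,1,2,3,7],"elbow offs"),([0,1,2,3,6,7],"elbow+wrist"),([0,1,2,5,3,7],"elbow pair"),):
    x=np.linalg.lstsq(M[:,keep],b,rcond=None)[0];print(n,x,(M[:,keep]@x-b)*1000)
E
```

```text
[ -2.575  24.32  -19.582 106.49  -21.119  39.281 -16.076] [0.583 0.263 0.16 ] [ 0.082  0.412 -0.908]
[-0. -0.  0.]
plain [-0.583  1.313 -0.082  0.498] [-48.062  17.993 -58.321   3.959  -7.744  -5.18   49.763 -24.066  63.501]
elbow offs [-0.168  0.753  0.296 -0.071  0.266] [-42.407  32.549 -54.868  -8.763  22.388  -0.284  42.685 -20.878  55.151]
elbow+wrist [-0.735  1.214  0.856 -0.112  0.708 -0.132] [-24.439  22.386 -26.829  27.578   4.981  22.734  -4.1    -0.128   4.095]
elbow pair [-0.548 -0.008  0.517  0.767 -1.181 -0.607] [-44.361  24.112 -29.017  36.62   23.469   1.212  -0.667  -6.177  27.805]
```

The solver is tilting well in this direction (j5 -21, j6 39). The lip stays over the tray throughout, so I'll go on and watch the joints.

Request:
arm_command([
  [[0,4,0,0.003,0,0,0.5],[0,8,0,0.005,0,0,0.5],[0,12,0,0.006,0,0,0.5],[0,15,0,0.006,0,0,0.5],[0,15,0,0.006,0,0,0.5]],
])

```text
clock: 9.78
tool_pos: [0.5843, 0.2718, 0.1636]
tool_rot: [[0.152, 0.981, 0.125], [0.752, -0.196, 0.629], [0.641, -0.001, -0.767]]
force: [0.4, -0.3, -3.6]
opening: 0.0596
gripper_force: 50.0
```

```bash
python3 - <<'E'
from h import *
from plant import robot
np.set_printoptions(precision=3,suppress=True)
st=robot.state();print(st["joint_positions"],st["tool_pos"],st["tool_rot"],st["force"])
move(st,[.585,.273,.15],yawR(78.7,60));move(st,[.585,.273,.15],yawR(78.7,75))
E
```

```text
[ 13.802  28.107 -33.542 110.731 -39.598  33.128   5.933] [0.584 0.272 0.164] [[ 0.152  0.981  0.125]
 [ 0.752 -0.196  0.629]
 [ 0.641 -0.001 -0.767]] [ 0.366 -0.337 -3.562]
turn [-0.03 20.1  -0.08] shift [-0.008  0.     0.011]
turn [-0.02 35.1  -0.08] shift [-0.008  0.     0.011]
```

Request:
arm_command([
  [[0,5,0,-0.002,0,0.003,0.5],[0,10,0,-0.004,0,0.006,0.5],[0,15,0,-0.006,0,0.008,0.5],[0,20,0,-0.008,0,0.01,0.5],[0,20,0,-0.008,0,0.01,0.5]],
])

```text
clock: 10.4
tool_pos: [0.5853, 0.2713, 0.1493]
tool_rot: [[0.104, 0.98, 0.17], [0.49, -0.199, 0.848], [0.865, -0.004, -0.501]]
force: [0.5, 0.2, -3.0]
opening: 0.0598
gripper_force: 50.0
```

```bash
python3 - <<'E'
from h import *
from plant import robot
np.set_printoptions(precision=3,suppress=True)
st=robot.state();print(st["joint_positions"],st["tool_pos"],st["force"])
move(st,[.585,.273,.15],yawR(78.7,60));move(st,[.585,.273,.15],yawR(78.7,75))
E
```

```text
[ 35.206  45.138 -54.883 115.195 -56.531  26.075  34.873] [0.585 0.271 0.149] [ 0.532  0.186 -2.959]
turn [ 0.03  0.08 -0.31] shift [ 0.001 -0.001  0.001]
turn [ 0.07 15.08 -0.31] shift [ 0.001 -0.001  0.001]
```

Request:
arm_command([
  [[0,5,0,0,0,0,0.5],[0,10,0,0,0,0,0.5],[0,14,0,0,0,0,0.5],[0,14,0,0,0,0,0.5],[0,14,0,0,0,0,0.5]],
])

```text
clock: 11.02
tool_pos: [0.5849, 0.2738, 0.1525]
tool_rot: [[0.052, 0.981, 0.187], [0.273, -0.194, 0.942], [0.961, 0.002, -0.278]]
force: [-0.2, -0.3, -2.4]
opening: 0.0591
gripper_force: 50.0
```

```bash
python3 - <<'E'
from h import *
from plant import robot
np.set_printoptions(precision=3,suppress=True)
s=robot.get_image("scene");t=robot.get_image("side")
st=robot.state();print(st["joint_positions"],st["tool_pos"],st["tool_rot"][:,2],st["force"])
im=np.hstack([cv2.resize(s["pixels"],(400,250)),cv2.resize(t["pixels"],(400,250))])
k=np.hstack([cv2.resize(s["pixels"][110:230,260:420],(400,300)),cv2.resize(t["pixels"][170:290,210:370],(400,300))])
cv2.imwrite("pics/p1.png",np.vstack([im,k])[:,:,::-1])
E
```

```text
[ 44.376  62.129 -66.557 116.253 -57.166  22.361  46.687] [0.585 0.274 0.153] [ 0.187  0.942 -0.278] [ 0.295  0.128 -3.246]
```

View pics/p1.png

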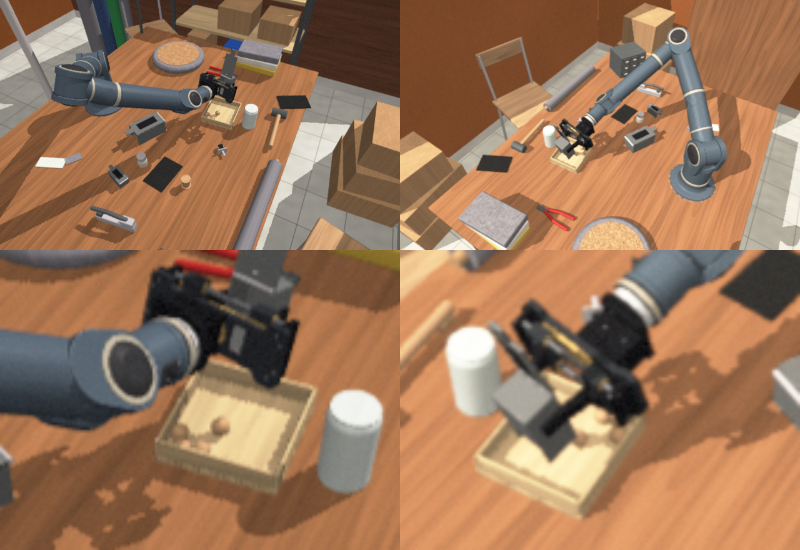

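Balls are in the tray at its left side (about (178–220, 425–447) in the scene crop). I'll hold the tip a moment longer, then turn the bin upright along the same path.

Request:
arm_command([
  [[0,3,0,0,0,0,0.5],[0,0,0,0,0,0,0.5],[0,3,0,0,0,0,0.5],[0,3,0,0,0,0,0.5],[0,3,0,0,0,0,0.5]],
])

```text
clock: 11.75
tool_pos: [0.5846, 0.273, 0.1522]
tool_rot: [[0.043, 0.981, 0.191], [0.222, -0.195, 0.955], [0.974, 0.001, -0.226]]
force: [-0.5, -0.6, -2.9]
opening: 0.0595
gripper_force: 50.0
```

Request:
arm_command([
  [[0,-5,0,0,0,0,0.5],[0,-10,0,0,0,0,0.5],[0,-15,0,0,0,0,0.5],[0,-20,0,0,0,0,0.5],[0,-25,0,0,0,0,0.5]],
])

```text
clock: 12.38
tool_pos: [0.5833, 0.2735, 0.1531]
tool_rot: [[0.119, 0.981, 0.153], [0.606, -0.194, 0.771], [0.786, 0.001, -0.618]]
force: [0.5, 1.0, -3.6]
opening: 0.0598
gripper_force: 50.0
```

Request:
arm_command([
  [[0,-6,0,0,0,0,0.5],[0,-12,0,0,0,0,0.5],[0,-18,0,0,0,0,0.5],[0,-24,0,0,0,0,0.5],[0,-30,0,0,0,0,0.5]],
])

```text
clock: 13.0
tool_pos: [0.5822, 0.274, 0.153]
tool_rot: [[0.18, 0.981, 0.07], [0.911, -0.193, 0.364], [0.371, -0.001, -0.929]]
force: [-0.3, 0.2, -4.0]
opening: 0.0596
gripper_force: 50.0
```

```bash
python3 - <<'E'
from h import *
from plant import robot
np.set_printoptions(precision=3,suppress=True)
st=robot.state();print(st["joint_positions"],st["tool_pos"],st["tool_rot"],st["force"],st["opening"])
move(st,[.585,.27,.19],yawR(78.7,0))
E
```

```text
[ -7.086  24.81  -16.856 105.432 -17.61   40.025 -20.387] [0.582 0.274 0.153] [[ 0.18   0.981  0.07 ]
 [ 0.911 -0.193  0.364]
 [ 0.371 -0.001 -0.929]] [-0.345  0.203 -4.04 ] 0.059617382199590216
turn [ -0.1  -21.79   0.16] shift [ 0.011  0.004 -0.036]
```

Request:
arm_command([
  [[0,-6,0,0.003,0,-0.01,0.5],[0,-12,0,0.006,0.002,-0.02,0.5],[0,-18,0,0.01,0.004,-0.03,0.5],[0,-21.8,0,0.011,0.004,-0.036,0.5],[0,-21.8,0,0.011,0.004,-0.036,0.5]],
])

```text
clock: 13.62
tool_pos: [0.5858, 0.2722, 0.1901]
tool_rot: [[0.191, 0.982, -0.0], [0.982, -0.191, 0.006], [0.006, -0.001, -1.0]]
force: [0.3, 0.2, -3.5]
opening: 0.0596
gripper_force: 50.0
```

Request:
arm_command([
  [[0,0,0,-0.03,0,0,0.5],[0,0,0,-0.08,0.003,0,0.5],[0,0,0,-0.135,0.01,0,0.5],[0,0,0,-0.19,0.015,0,0.5],[0,0,0,-0.245,0.018,0,0.5]],
])

```text
clock: 14.25
tool_pos: [0.5557, 0.023, 0.1882]
tool_rot: [[0.197, 0.98, -0.0], [0.98, -0.197, 0.005], [0.004, -0.001, -1.0]]
force: [0.8, -0.5, -2.7]
opening: 0.0597
gripper_force: 50.0
```

```bash
python3 - <<'E'
from h import *
from plant import robot
np.set_printoptions(precision=4,suppress=True)
s=robot.get_image("scene");t=robot.get_image("side")
st=robot.state();print(st["tool_pos"],st["force"],st["opening"])
k=np.hstack([cv2.resize(s["pixels"][150:215,310:400],(400,300),interpolation=2),cv2.resize(t["pixels"][210:285,230:330],(400,300),interpolation=2)])
im=np.hstack([cv2.resize(s["pixels"],(400,250)),cv2.resize(t["pixels"],(400,250))])
cv2.imwrite("pics/p2.png",np.vstack([k,im])[:,:,::-1])
y=82;e=np.array([np.cos(np.radians(y)),np.sin(np.radians(y)),0]);g=np.array([.518,-.240,0])+.0175*e;print(g)
move(st,[g[0],g[1],.19],yawR(y))
E
```

```text
[0.5549 0.0158 0.1881] [ 0.4745 -0.0818 -2.3729] 0.05974175263136989
[ 0.5204 -0.2227  0.    ]
turn [-0.11  0.05 -4.  ] shift [-0.2405  0.0159 -0.0017]
```

View pics/p2.png

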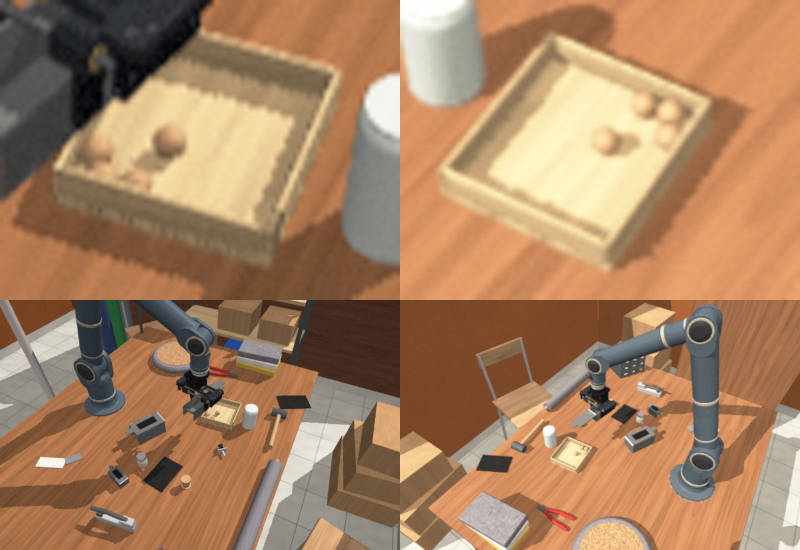

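All four balls are in the tray: side crop (645,103), (670,112), (666,136), (605,140). The pad is now bare, so I'll measure its centre with a mask.

```bash
python3 - <<'E'
from h import *
from plant import robot
np.set_printoptions(precision=4,suppress=True)
for n,(x0,y0,x1,y1) in(("scene",(220,235,305,310)),("side",(325,145,410,205))):
    d=robot.get_image(n);v=d["pixels"][y0:y1,x0:x1].max(2);m=(v<60).astype(np.uint8)
    c=max(cv2.findContours(m,0,2)[0],key=cv2.contourArea)
    w=np.array([plane(d,p,.005)[:2] for p in c[:,0]+[x0,y0]],np.float32)*1000
    print(n,cv2.contourArea(c),cv2.minAreaRect(w))
E
```

```text
scene 1664.5 ((518.297607421875, -242.0849151611328), (147.83059692382812, 97.9421615600586), 84.16918182373047)
side 529.0 ((519.5112915039062, -238.47950744628906), (141.6055450439453, 89.82203674316406), 85.09471130371094)
```

Request:
arm_command([
  [[0,0,-1,-0.055,0.004,0,0.5],[0,0,-2,-0.11,0.008,0,0.5],[0,0,-3,-0.165,0.012,0,0.5],[0,0,-4,-0.215,0.015,0,0.5],[0,0,-4,-0.242,0.016,0,0.5]],
])

```text
clock: 15.08
tool_pos: [0.525, -0.2169, 0.1874]
tool_rot: [[0.128, 0.992, 0.001], [0.992, -0.128, 0.004], [0.004, 0.0, -1.0]]
force: [-0.4, -0.1, -4.4]
opening: 0.0596
gripper_force: 50.0
```

```bash
python3 - <<'E'
from h import *
from plant import robot
st=robot.state();print(st["tool_pos"],st["clock"])
for z in (.05,.0187): move(st,[.5202,-.2231,z],yawR(84.4))
E
```

```text
[ 0.52502894 -0.21690908  0.18743739] 15.075
turn [ 0.01 -0.23 -1.78] shift [-0.0073 -0.004   0.1374]
turn [ 0.01 -0.23 -1.78] shift [-0.0074 -0.004   0.1687]
```

Request:
arm_command([
  [[0,-0.2,-1,-0.004,-0.002,0.03,0.5],[0,-0.2,-1.8,-0.0073,-0.004,0.07,0.5],[0,-0.2,-1.8,-0.0073,-0.004,0.11,0.5],[0,-0.2,-1.8,-0.0073,-0.004,0.135,0.5],[0,-0.2,-1.8,-0.0073,-0.004,0.145,0.5]],
])

```text
clock: 15.7
tool_pos: [0.5204, -0.2194, 0.0409]
tool_rot: [[0.094, 0.996, -0.002], [0.996, -0.094, 0.003], [0.002, -0.002, -1.0]]
force: [0.3, 0.3, -3.4]
opening: 0.0596
gripper_force: 50.0
```

```bash
python3 - <<'E'
from h import *
from plant import robot
st=robot.state();print(st["tool_pos"],st["force"])
for z in (.0187,): move(st,[.5202,-.2231,z],yawR(84.4))
E
```

```text
[ 0.52043587 -0.21942469  0.04094187] [ 0.34518789  0.314755   -3.42558515]
turn [-0.13 -0.14  0.23] shift [-0.0037  0.0002  0.0222]
```

Request:
arm_command([
  [[0,-0.1,0,-0.002,0,0.008,0.5],[0,-0.1,0,-0.003,0,0.014,0.5],[0,-0.1,0,-0.003,0,0.018,0.5],[0,-0.1,0,-0.003,0,0.02,0.5],[0,-0.1,0,-0.003,0,0.021,0.5]],
])

```text
clock: 16.32
tool_pos: [0.5208, -0.2247, 0.0217]
tool_rot: [[0.096, 0.995, 0.001], [0.995, -0.096, -0.002], [-0.002, 0.001, -1.0]]
force: [0.0, -0.4, -4.0]
opening: 0.0597
gripper_force: 50.0
```

Request:
arm_command([
  [[0,0,0,0,0,0.0005,0.5],[0,0,0,0,0,0.001,0.5],[0,0,0,0,0,0.001,0.5]],
])

```text
clock: 16.7
tool_pos: [0.5207, -0.2247, 0.0206]
tool_rot: [[0.096, 0.995, 0.0], [0.995, -0.096, -0.002], [-0.002, 0.0, -1.0]]
force: [0.5, 0.3, -3.6]
opening: 0.0601
gripper_force: 50.0
```

Not touching yet (the force still shows the full weight), so I'll go down in small steps.

Request:
arm_command([
  [[0,0,0,0.001,0,0.001,0.5],[0,0,0,0.001,0,0.0015,0.5],[0,0,0,0.001,0,0.0015,0.5],[0,0,0,0.001,0,0.0015,0.5]],
])

```text
clock: 17.2
tool_pos: [0.5208, -0.2237, 0.019]
tool_rot: [[0.096, 0.995, 0.0], [0.995, -0.096, -0.002], [-0.002, 0.0, -1.0]]
force: [-0.1, -0.5, -3.6]
opening: 0.0599
gripper_force: 50.0
```

Request:
arm_command([
  [[0,0,0,0,0,0.0005,0.5],[0,0,0,0,0,0.001,0.5],[0,0,0,0,0,0.001,0.5]],
])

```text
clock: 17.58
tool_pos: [0.5208, -0.2238, 0.0184]
tool_rot: [[0.096, 0.995, 0.0], [0.995, -0.096, -0.002], [-0.002, 0.001, -1.0]]
force: [-1.6, 0.3, 1.8]
opening: 0.0594
gripper_force: 50.0
```

Contact: the weight is on the pad. Releasing and retreating straight up.

Request:
arm_command([
  [[0,0,0,0,0,0,0.72],[0,0,0,0,0,0,0.8],[0,0,0,0,0,0,1],[0,0,0,0,0,0,1],[0,0,0,0,0,0,1]],
], force=10)

```text
clock: 18.2
tool_pos: [0.5208, -0.2237, 0.018]
tool_rot: [[0.096, 0.995, 0.0], [0.995, -0.096, -0.002], [-0.002, 0.0, -1.0]]
force: [0.6, 0.7, 0.5]
opening: 0.0855
gripper_force: 0.0
```

Request:
arm_command([
  [[0,0,0,0,0,-0.02,1],[0,0,0,0,0,-0.06,1],[0,0,0,0,0,-0.12,1],[0,0,0,0,0,-0.18,1],[0,0,0,0,0,-0.22,1]],
])

```text
clock: 18.82
tool_pos: [0.5213, -0.2237, 0.2413]
tool_rot: [[0.096, 0.995, 0.004], [0.995, -0.096, -0.003], [-0.003, 0.004, -1.0]]
force: [0.3, 0.4, 0.6]
opening: 0.0869
gripper_force: 0.0
```

Request:
arm_command([
  [[0,0,0,-0.03,0,0,1],[0,0,0,-0.06,0,0,1],[0,0,0,-0.06,0,0,1]],
])

```text
clock: 19.2
tool_pos: [0.5138, -0.2859, 0.2381]
tool_rot: [[0.101, 0.995, -0.0], [0.995, -0.101, -0.003], [-0.003, 0.0, -1.0]]
force: [-0.1, -0.2, -0.8]
opening: 0.0869
gripper_force: 0.0
```

```bash
python3 - <<'E'
from h import *
from plant import robot
s=robot.get_image("scene");t=robot.get_image("side");w=robot.get_image("wrist")
k=np.hstack([cv2.resize(s["pixels"][200:320,170:330],(400,300)),cv2.resize(t["pixels"][130:290,230:443],(400,300))])
im=np.hstack([cv2.resize(s["pixels"],(400,250)),cv2.resize(w["pixels"],(400,250))])
cv2.imwrite("pics/f.png",np.vstack([k,im])[:,:,::-1])
st=robot.state();print(st["tool_pos"],st["opening"],st["clock"])
E
```

```text
[ 0.51511219 -0.2819461   0.23783794] 0.08719379891110898 19.35
```

View pics/f.png

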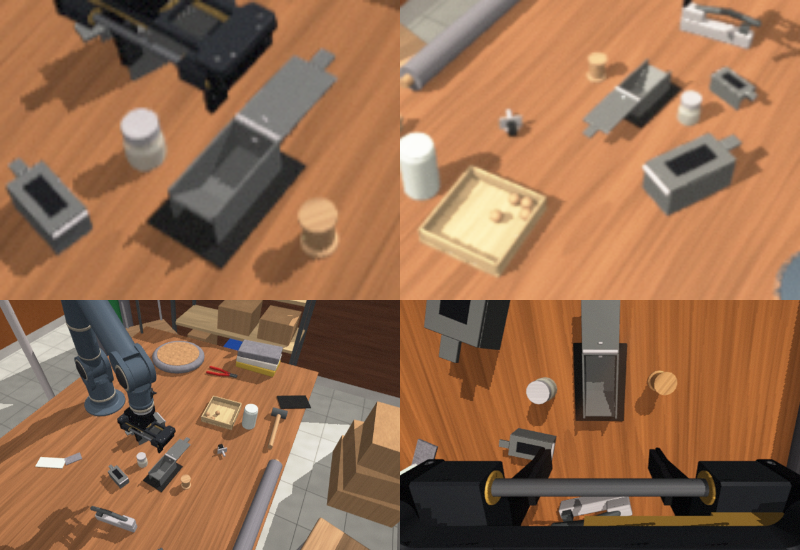

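The bin is empty and upright, centred on its pad with the lid fully back (wrist view, about (600,380)). All four balls are in the tray and the gripper is clear, so I'm handing in.

```bash
python3 -c "
from plant import robot
print(robot.finish_job())"
```

```text
the job is handed in; nothing more can be done
None
```

Job handed in at about 19 s of the 72 s allowed: the lid is fully back, all four balls are in the tray, and the empty bin stands upright in the middle of its pad and released; the other objects I could see looked undisturbed.

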